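# Gauge the root gap of a weld joint

### The arm

A 6-joint arm with a two-finger parallel gripper is mounted at the origin on the work surface. World frame = base frame: x ahead of the robot, y to its left, z up, the work surface at z = 0. Lengths are in m, angles in degrees, forces in N, time in s.
With the tool pointing down it reaches from about 0.35 to 0.875 m from the base axis. Payload 4.2 kg.
Tool frame: the origin (TCP) lies midway between the tips of the shut fingers; the grasp point (between the pads) lies r.pinch_z behind it (r.pinch_z is the distance from the TCP to the grasp point, in m); z points along the fingers, y is the direction in which the jaws open and shut (so a half turn about z gives the same grasp; the last joint's range is limited). The gripper opens to 87 mm and grips with 3 to 60 N. Pads are 19 mm wide; open, the fingers measure 117 mm over their backs; the gripper's body (75 mm by 190 mm) begins 51 mm behind the grasp point.
Start: joints at [-57.72, 22.042, 0.453, 0, -68.411, -14.817], TCP at [0.188, -0.596, 0.223] pointing down, gripper open.
Joint ranges: [-179.83, 179.83], [-69.29, 118.12], [-61.27, 80.66], [-181.25, 117.63], [-171.15, -9.14], [-177.46, 177.46]. Speed limits (degrees/s): [159.86, 159.86, 180, 180, 180, 180].

### API

Orientations are given as a 3x3 rotation matrix whose columns are the frame's x, y, z axes.
In Python, from station import r gives the robot as it stands. The module is installed in compiled form; this text tells all that it offers.
- The arm moves only by the tool play_rows, never from a script. Its argument "deltas" is a list of rows, each a list of 7 numbers: the shift along the tool's x, y, z in units of 25 mm (1.0 is 25 mm), then the turn, a rotation vector about the tool's x, y, z in units of 5 degrees (1.0 is 5 degrees), then the finger opening in mm, from 0 to 87. In form: [[tx, ty, tz, wx, wy, wz, fingers], ...]. A call has 1 to 12 rows; each row is the pose to reach, as a shift and turn from the pose commanded when the call began, along the tool's axes at that moment; what a row does not reach only later rows make up. A row lasts 1/10 s, in which the tool goes at most 50 mm and 8.59 degrees, less where a joint would pass 70% of its speed; a pose out of reach is approached as far as the arm can. A call with a gripper value outside its range is refused whole. The fingers move at their own pace and stop on an object; the grip force is fixed at half the most. Time passes only in rows, so rows that repeat a pose let the fingers close. It gives the time, the measured TCP pose, the force and the opening at its end, in the units of the state.
- r.sense(): the state, without advancing time (a new reading comes with each control period).
- r.capture(name): name is "scene" or "side" or "wrist"; returns a dict with "pixels" (420x560x3 uint8, red, green, blue), "camera_matrix" (3x3 intrinsics, pixels), "k1" (the pictures are not rectified: a ray, as slopes to the right and down, at radius r is drawn at 1 + k1 r^2 times it, then the intrinsics apply), "R" (3x3) and "t" (3): a world point X has camera coordinates R X + t; the wrist camera has in their place "T_tool_cam" (4x4, takes a point from camera to tool coordinates, whose origin is the TCP and whose axes are the flange's). Camera axes: x right, y down, z forward; pixel columns grow to the right and rows downward; lengths in m; the calibration is good to about 2 mm. A picture is of the moment at which its call begins: read the wrist's pose just before it. There is no depth.
- r.finish_job(): hands the job in, once; it reports no verdict.
Trained networks look in the newest picture that a camera, given by its name, has taken for a name from the list of things; names that differ only in an ending like _2 or _b are one class to them, and where a whole thing is asked for, a point or a joint stands for the part that bears it (a point fixed in the world has none). Each returns a list of dicts, best first, with "score" (0 to 1); they miss things now and then, are a little off and sometimes report something else, mostly with a low value. They report only what shows in the picture. A call takes as long as a camera call. They do not tell look-alikes from the thing itself.
- r.spot_in(camera, target): "centre" ([x, y, z] in m, in world coordinates, good to about 4 mm: the middle of the surface that is visible of it).
- r.cut_out(camera, target): "region" (420x560 bool, what is visible of it).
The state is a dict: "time_s": time; "joints": joint angles; "joint_velocities": joint speeds; "effort": joint torques, N m; "tcp_pos": TCP position; "ee_rot": TCP orientation; "wrist_force": force on the tool from outside, world axes, zero at the start; "moment": the same for the moment, N m; "gripper_width": opening from 0.0 (shut) to 1.0 (fully open).
Only numpy, scipy, OpenCV 4.12 (cv2) and the standard library are available. Lean on these libraries where they do the work, as an engineer would, in place of code of your own. Each camera call takes 0.05 s, during which the arm holds its last target.

### The job

Pull the T-shaped spacer out of the gap between the two upright steel plates and leave it in the flat tray. Then take the taper gauge out of its holder by its handle and slide its blade straight down into the gap until it drags snugly on both plates, without forcing it. Finish there, still gripping the gauge and holding it at that depth; leave the pipe piece, the pliers and the corner magnet where they are.

Things in the scene. Friction and masses are not known exactly. Their poses are not given: they have to be found in the camera images.
- fixed_plate: Rigid upright steel plate on a grey foot fixed to the table: 120 mm long (own x), 12 mm thick, top 105 mm above the table. Origin: at table height, on its inner face (towards the gap), mid-length. Own y points across the gap to the other plate; metal from y = -12 to 0 mm, foot (12 mm high, ribs 57 mm high) back to y = -72 mm.
- gap_mouth (a point): Middle of the fixed plate's upper inner corner line: on its inner face, mid-length, 105 mm above the table. The gap runs along the plates' x and is open at the top and below (bare table). Both plates' upper inner edges are bevelled, 5 mm wide and 9 mm deep, so the gap has a funnel mouth. Below the bevels it is 5.5 to 8.5 mm wide, different every time.
- sprung_plate: The other plate, parallel, same size and bevel, metal from own y = 0 to 12 mm; origin at table height, on its inner face, mid-length; same axes as the fixed plate. It sits on springs and gives way along +y, 25 N per mm, at most 6 mm; it comes back when let go.
- spacer: Steel T-shaped spacer, 90 g, loose, upright in the gap. Cross bar 46 mm (own y, across the gap) x 22 mm (own x) x 9 mm high, resting on the plates' tops; below it a tongue 3 mm thick, 22 mm wide, 22 mm long; above it an upright round grip post, 16 mm diameter, 44 mm high. Origin: centre of the cross bar's underside; own z points up along the post.
- spacer_grip (a point): Point on the axis of the spacer's post, 33 mm above the body origin (24 mm above the cross bar's top), a good height to grip.
- tray: Flat open steel tray fixed to the table, 160 mm (own x) x 140 mm (own y), 28 mm high, walls and floor about 4 to 5 mm. Origin: centre of its underside. Empty at the start.
- gauge: Taper gauge, 140 g, standing blade down in its holder. Black handle 24 mm (own x) x 18 mm (own y) x 46 mm high on a steel flange 34 x 30 mm, 6 mm thick, whose underside rests on the holder's top. Origin: centre of the flange's underside; own z points up the handle. The blade hangs below.
- gauge_blade: The gauge's blade: hangs 85 mm below the flange, 20 mm wide (own x); thickness (own y) grows evenly from 2 mm at the tip to 12.6 mm at the flange, 1 mm per 8 mm. Own y goes across the gap. It floats sideways along own y, 4 mm either way, on a weak spring (0.2 N/mm), so it centres itself in the gap. Origin: as the gauge's.
- gauge_grip (a point): Centre of the gauge handle, 31 mm above the gauge's origin; grip here across own y (18 mm) or own x (24 mm).
- gauge_tip (a point): Tip of the blade, middle of its lower edge, 85 mm below the gauge's origin. Once the blade touches both plates (at the foot of the bevels), its press on each grows by about 2 N per mm of further depth (the sprung plate gives way). Steel friction is about 0.6: the push needed is about 1.2 times the press on one plate. Snug is a press of about 5 to 12 N.
- holder: Grey block with a slot, fixed to the table, 60 mm (own x) x 31 mm (own y), 95 mm high; slot 25 x 17 mm, own x as the gauge's. Origin: centre of its underside. The holder and the tray stand on either side of the plates, and which is left and which right varies.
- pipe_stub: Loose piece of steel pipe standing on the table, 60 mm diameter, 60 mm high; origin at the centre of its underside. To be left alone.
- pliers: Pliers with green grips lying on the table, about 140 mm long, 15 mm high; origin at the pivot, on the table. To be left alone.
- corner_magnet: Triangular corner magnet standing on the table, 70 mm long, 70 mm high, 16 mm thick; origin at the centre of its underside. To be left alone.
Not all that is in view belongs to the job. What is shaped like the tray but orange is not meant. What is shaped like the holder but blue is not meant.

How it is judged:
By the outcome, as a careful person would: the job done as asked, in the order asked, and still so for the second after the job is handed in, while the arm keeps its last pose, push and grip.
It also fails if it takes over 61 s, if anything falls off the work surface, if the arm or the gripper's body presses on something with over 40 N, if the wrist force passes 120 N, or if a joint passes its speed limit or range.

## Working session

There is one attempt and no reset: what is moved stays moved. The work goes in short steps, Python scripts to look and compute and a tool call to move; the robot and the scene stay as the last step left them, time stands still between calls to the robot, and variables do not carry over. Pictures are saved under pics/ and viewed, and the job is handed in when it is done.

Besides the shell and the picture viewer there is one more tool, called after "Emit:" as name([rows], argument=value, ...), one row to a line, values as JSON. play_rows: Moves the arm, as the interface text tells. Its arguments: {"type":"object","properties":{"deltas":{"type":"array","items":{"type":"array","items":{"type":"number"}}}},"required":["deltas"]}

```bash
mkdir -p pics
cat > h.py <<'E'
import numpy as np, cv2
from station import r
def snap(cam,name):
    s=r.sense(); c=r.capture(cam); cv2.imwrite(f'pics/{name}.png',c['pixels'][:,:,::-1]); return s,c
E
python3 - <<'E'
from h import *
for cam in ('scene','side'):
    s,c=snap(cam,cam+'0')
    print(cam,c['camera_matrix'].tolist(),c['k1'],c['R'].tolist(),c['t'].tolist())
    for n in ['fixed_plate','sprung_plate','spacer','tray','gauge','gauge_blade','holder','pipe_stub','pliers','corner_magnet']:
        print(n,[(np.round(d['centre'],4).tolist(),round(d['score'],2)) for d in r.spot_in(cam,n)])
s=r.sense();print(s,r.pinch_z)
E
```

```text
scene [[485.5410412762316, 0.0, 278.6683342085377], [0.0, 485.5410412762316, 209.88045350524536], [0.0, 0.0, 1.0]] -0.06414387816310917 [[-0.16653006243849805, 0.985782747712821, 0.02236319780332474], [0.5633958639638237, 0.11373967654643906, -0.8183204668389813], [-0.8092297811948634, -0.12367562528999844, -0.5743269982653099]] [0.0391995413005741, -0.2232541760366609, 1.4512691729145468]
fixed_plate [([0.5946, -0.0364, 0.0559], 0.94)]
sprung_plate [([0.5987, 0.0021, 0.0749], 0.86)]
spacer [([0.5558, 0.0123, 0.114], 0.6)]
tray [([0.5314, -0.2494, 0.0097], 0.93), ([0.2854, -0.197, 0.0038], 0.8), ([0.3221, 0.0578, 0.0051], 0.75)]
gauge [([0.5038, 0.2403, 0.1204], 0.59), ([0.5583, 0.009, 0.117], 0.54), ([0.7359, -0.1676, 0.0354], 0.37)]
gauge_blade []
holder [([0.5211, 0.2382, 0.0339], 0.91), ([0.616, 0.3523, 0.0484], 0.82)]
pipe_stub [([0.7467, 0.1873, 0.0359], 0.73)]
pliers [([0.8106, -0.0243, 0.0104], 0.84)]
corner_magnet [([0.7351, -0.1732, 0.0355], 0.9)]
side [[400.4472129321921, 0.0, 276.43206849939475], [0.0, 400.4472129321921, 212.3491442644042], [0.0, 0.0, 1.0]] -0.11410321687
[... 983 characters left out ...]
       -6.84126375e+01, -1.48169445e+01]), 'joint_velocities': array([-0.03109052, -0.11682236,  0.01006248, -0.00386859, -0.01062018,
       -0.03210754]), 'effort': array([-1.93206047e-04, -3.90481174e+01,  1.87624741e+01,  4.22446221e+00,
        1.55247864e-02, -2.61981421e-05]), 'tcp_pos': array([ 0.18758663, -0.59615669,  0.22255253]), 'ee_rot': array([[-9.53903541e-01, -3.00113368e-01, -1.54229121e-05],
       [-3.00113368e-01,  9.53903541e-01,  1.98571351e-05],
       [ 8.75257878e-06,  2.35704136e-05, -1.00000000e+00]]), 'wrist_force': array([-0.45148709, -0.4001478 ,  0.34910251]), 'moment': array([ 0.03785943,  0.04563832, -0.03637972]), 'gripper_width': 1.0002333761897924} 0.0187
```

View pics/scene0.png

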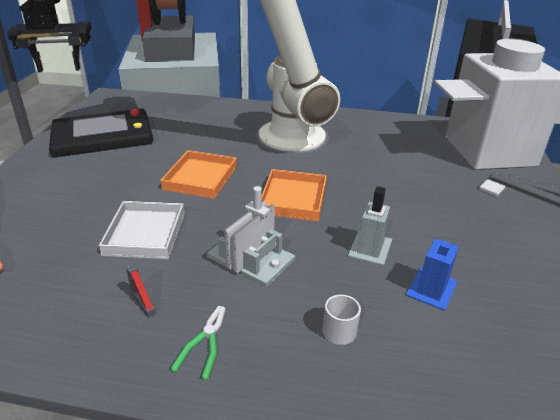

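View pics/side0.png

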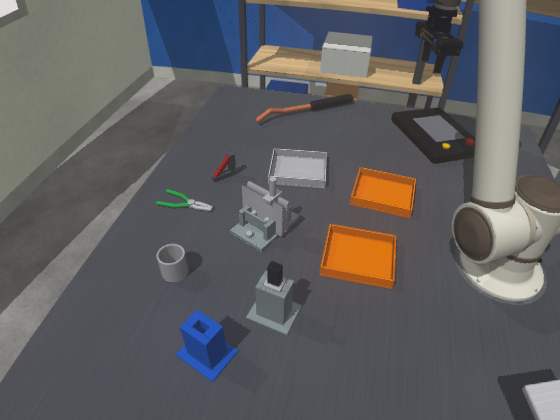

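Run:
```python
import cv2,numpy as np
a=cv2.imread('pics/scene0.png');b=cv2.imread('pics/side0.png')
def z(im,x0,y0,w,h,s): return cv2.resize(im[y0:y0+h,x0:x0+w],None,fx=s,fy=s,interpolation=cv2.INTER_CUBIC)
cv2.imwrite('pics/c1.png',np.hstack([z(a,200,180,100,110,4),z(b,225,165,90,110,4)]))
cv2.imwrite('pics/c2.png',np.hstack([z(a,340,180,60,90,6),z(b,240,255,70,90,6)]))
```

```text
(no output)
```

View pics/c1.png

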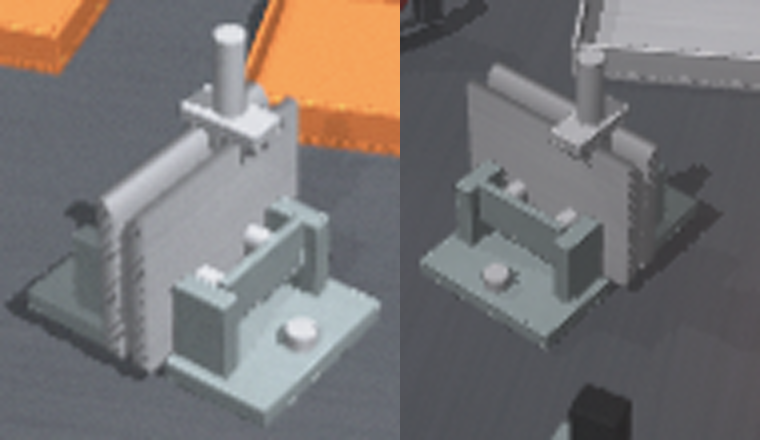

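View pics/c2.png

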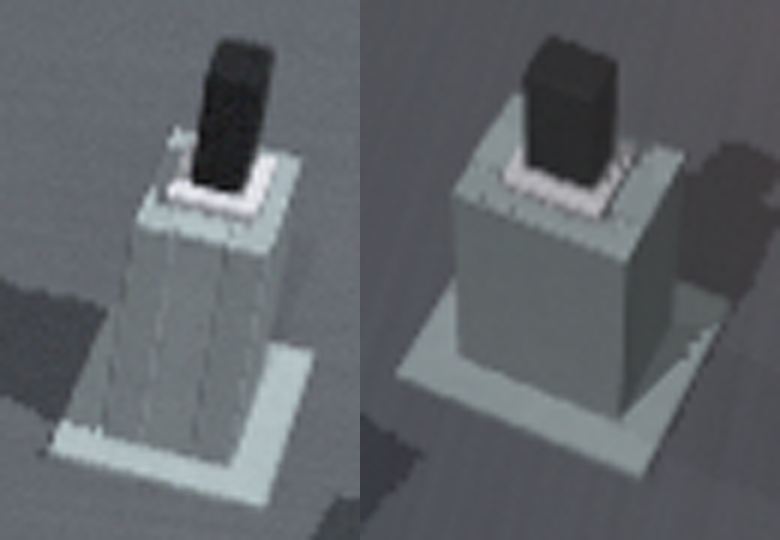

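```bash
cat >> h.py <<'E'
CAM={'scene':(np.array([[485.5410412762316,0,278.6683342085377],[0,485.5410412762316,209.88045350524536],[0,0,1]]),-0.06414387816310917,np.array([[-0.16653006243849805,0.985782747712821,0.02236319780332474],[0.5633958639638237,0.11373967654643906,-0.8183204668389813],[-0.8092297811948634,-0.12367562528999844,-0.5743269982653099]]),np.array([0.0391995413005741,-0.2232541760366609,1.4512691729145468])),
'side':(np.array([[400.4472129321921,0,276.43206849939475],[0,400.4472129321921,212.3491442644042],[0,0,1]]),-0.11410321687584911,np.array([[-0.9745048175688953,-0.22394485910871817,0.013749931410398512],[-0.16113789190891353,0.6559205815585546,-0.7374298410554316],[0.15612475885062424,-0.7208445676889463,-0.6752837691720202]]),np.array([0.5289156823898373,0.12583108371950602,0.9072606292982847]))}
def ray(K,k1,u,v):
    p=np.array([(u-K[0,2])/K[0,0],(v-K[1,2])/K[1,1]]); q=p.copy()
    for _ in range(20): q=p/(1+k1*(q@q))
    return np.array([q[0],q[1],1.])
def onz(cam,u,v,z):
    K,k1,R,t=CAM[cam] if isinstance(cam,str) else cam
    d=R.T@ray(K,k1,u,v); o=-R.T@t
    return o+d*(z-o[2])/d[2]
def proj(cam,X):
    K,k1,R,t=CAM[cam] if isinstance(cam,str) else cam
    c=R@np.asarray(X)+t; q=c[:2]/c[2]; q=q*(1+k1*(q@q)); return K[:2,:2]@q+K[:2,2]
def wcam(s,c):
    T=np.eye(4);T[:3,:3]=s['ee_rot'];T[:3,3]=s['tcp_pos'];M=np.linalg.inv(T@c['T_tool_cam'])
    return (c['camera_matrix'],c['k1'],M[:3,:3],M[:3,3])
E
python3 - <<'E'
from h import *
def S(x,y,ox,oy,s): return ox+x/s,oy+y/s
p=lambda l,c,u,z:print(l,np.round(onz(c,*u,z),4))
p('post sc','scene',S(230,33,200,180,4),.158)
p('post sd','side',S(192,55,225,165,4),.158)
for n,x,y in [('fix far outer',105,205),('spr far inner',130,225),('spr nearend',292,100)]: p(n,'scene',S(x,y,200,180,4),.105)
for n,x,y in [('spr far',70,85),('spr near outer',237,170),('fix far ',95,68),('fix near',255,150)]: p('sd '+n,'side',S(x,y,225,165,4),.105)
for x,y in [(137,220),(265,252),(300,158),(175,128)]: p('hold sc','scene',S(x,y,340,180,6),.095)
for x,y in [(455,190),(628,260),(685,155),(518,95)]: p('hold sd','side',S(x-360,y,240,255,6),.095)
p('handle top sc','scene',S(245,55,340,180,6),.147)
p('handle top sd','side',S(571-360,68,240,255,6),.147)
E
```

```text
post sc [0.5516 0.0095 0.158 ]
post sd [0.5508 0.0084 0.158 ]
fix far outer [ 0.6252 -0.034   0.105 ]
spr far inner [ 0.6373 -0.0192  0.105 ]
spr nearend [0.5245 0.0351 0.105 ]
sd spr far [ 0.6294 -0.0131  0.105 ]
sd spr near outer [0.5179 0.037  0.105 ]
sd fix far  [ 0.6196 -0.0322  0.105 ]
sd fix near [0.5116 0.018  0.105 ]
hold sc [0.5149 0.2131 0.095 ]
hold sc [0.5246 0.2547 0.095 ]
hold sc [0.4675 0.267  0.095 ]
hold sc [0.4576 0.2246 0.095 ]
hold sd [0.5249 0.2546 0.095 ]
hold sd [0.4672 0.2677 0.095 ]
hold sd [0.4582 0.2245 0.095 ]
hold sd [0.515  0.2133 0.095 ]
handle top sc [0.4897 0.241  0.147 ]
handle top sd [0.4918 0.2407 0.147 ]
```

```bash
cat >> h.py <<'E'
from scipy.spatial.transform import Rotation as Ro
def Rt(ang): # tool down, tool y at angle ang (deg)
    a=np.radians(ang); y=np.array([np.cos(a),np.sin(a),0]); z=np.array([0,0,-1.]); x=np.cross(y,z); return np.c_[x,y,z]
def row(pos,ang,s=None,R0=None,p0=None):
    s=s or r.sense(); R0=s['ee_rot'] if R0 is None else R0; p0=s['tcp_pos'] if p0 is None else p0
    t=R0.T@(np.array(pos)-p0)/.025; w=Ro.from_matrix(R0.T@Rt(ang)).as_rotvec(degrees=True)/5
    return np.round(np.r_[t,w],2).tolist()
E
python3 - <<'E'
from h import *
s,c=snap('wrist','w0'); print(c['T_tool_cam'],c['camera_matrix'][0],c['k1'])
print(row((.551,.009,.24),156))
print(row((.551,.009,.24),66))
E
```

```text
[[ 8.66398668e-04 -9.64307705e-01 -2.64782741e-01  7.26978739e-02]
 [ 9.99999581e-01  9.14007270e-04 -5.65971482e-05 -8.16704920e-05]
 [ 2.96590417e-04 -2.64782581e-01  9.64308092e-01 -1.62386439e-01]
 [ 0.00000000e+00  0.00000000e+00  0.00000000e+00  1.00000000e+00]] [311.53043031   0.         277.37817111] -0.01652141048160986
[-21.13, 18.73, -0.7, 0.0, 0.0, -9.71]
[-21.13, 18.73, -0.7, 0.0, 0.0, 8.29]
```

Emit:
play_rows([
  [-1.6, 1.4, -0.7, 0, 0, -0.8, 87],
  [-3.2, 2.8, -0.7, 0, 0, -1.6, 87],
  [-4.8, 4.2, -0.7, 0, 0, -2.4, 87],
  [-6.4, 5.7, -0.7, 0, 0, -3.2, 87],
  [-8, 7.1, -0.7, 0, 0, -4, 87],
  [-9.6, 8.5, -0.7, 0, 0, -4.8, 87],
  [-11.2, 9.9, -0.7, 0, 0, -5.6, 87],
  [-12.8, 11.3, -0.7, 0, 0, -6.4, 87],
  [-14.4, 12.8, -0.7, 0, 0, -7.2, 87],
  [-16, 14.2, -0.7, 0, 0, -8, 87],
  [-17.6, 15.6, -0.7, 0, 0, -8.8, 87],
  [-19, 16.8, -0.7, 0, 0, -9.7, 87],
])

```text
time_s: 2.35
tcp_pos: [0.4962, -0.0821, 0.2406]
ee_rot: [[-0.404, -0.915, 0.001], [-0.915, 0.404, 0.0], [-0.0, -0.001, -1.0]]
wrist_force: [0.7, -0.7, -0.5]
gripper_width: 0.998
```

Run:
```python
from h import *
s=r.sense();print(s['time_s'],s['tcp_pos'],s['joints'])
print(row((.551,.009,.24),156))
```

```text
2.35 [ 0.49617722 -0.08213263  0.24055273] [ 9.13212347e+00  9.26876798e+00 -1.46672580e+01  8.32933954e-03
 -6.60018221e+01 -3.29635538e+01]
[-4.22, -0.53, 0.02, -0.01, 0.01, 0.03]
```

Emit:
play_rows([
  [-1.5, -0.15, 0, 0, 0, 0, 87],
  [-2.85, -0.32, 0, 0, 0, 0, 87],
  [-2.85, -0.32, 0, 0, 0, 0, 87],
])

```text
time_s: 2.65
tcp_pos: [0.5337, -0.0194, 0.2397]
ee_rot: [[-0.403, -0.915, 0.001], [-0.915, 0.403, 0.0], [-0.0, -0.001, -1.0]]
wrist_force: [0.1, -0.9, -1.1]
gripper_width: 1.0
```

Run:
```python
from h import *
s,c=snap('wrist','w1');print(s['time_s'],s['tcp_pos'])
for n in ['spacer','fixed_plate','sprung_plate']: print(n,[(np.round(d['centre'],4).tolist(),round(d['score'],2)) for d in r.spot_in('wrist',n)])
import pickle;pickle.dump((s,c),open('w1.pkl','wb'))
```

```text
2.65 [ 0.53370324 -0.0193622   0.23969716]
spacer [([0.5462, 0.0009, 0.1139], 0.86)]
fixed_plate [([0.5593, -0.0299, 0.0221], 0.6)]
sprung_plate [([0.5849, -0.0038, 0.1022], 0.62)]
```

View pics/w1.png

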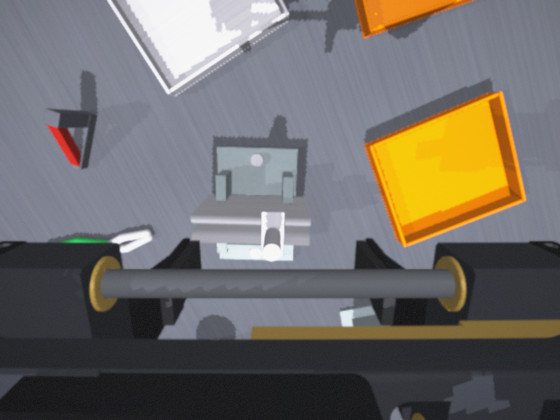

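Emit:
play_rows([
  [0, 0, 0, 0, 0, 0, 87],
  [0, 0, 0, 0, 0, 0, 60],
  [0, 0, 0, 0, 0, 0, 60],
  [0, 0, 0, 0, 0, 0, 60],
])

```text
time_s: 3.25
tcp_pos: [0.5317, -0.0228, 0.2402]
ee_rot: [[-0.408, -0.913, 0.0], [-0.913, 0.408, 0.0], [-0.0, -0.0, -1.0]]
wrist_force: [-0.7, -0.7, 0.8]
gripper_width: 0.812
```

Run:
```python
from h import *
s,c=snap('wrist','w2');print(s['time_s'],s['tcp_pos'])
for n in ['spacer','sprung_plate']: print(n,[(np.round(d['centre'],4).tolist(),round(d['score'],2)) for d in r.spot_in('wrist',n)])
import pickle;pickle.dump((s,c),open('w2.pkl','wb'))
im=c['pixels'][:,:,::-1]
cv2.imwrite('pics/w2c.png',cv2.resize(im[120:320,150:350],None,fx=3,fy=3,interpolation=cv2.INTER_CUBIC))
cm=wcam(s,c)
print('pred post top',proj(cm,(.551,.009,.158)))
print(row((.551,.009,.122),156,s))
```

```text
3.25 [ 0.53169033 -0.02276923  0.24020175]
spacer [([0.5467, -0.0002, 0.115], 0.94), ([0.5775, -0.0009, 0.1037], 0.16)]
sprung_plate [([0.5779, -0.0026, 0.1016], 0.9)]
pred post top [271.56868632 256.7917447 ]
[-1.47, -0.19, 4.73, -0.0, 0.0, -0.02]
```

View pics/w2c.png

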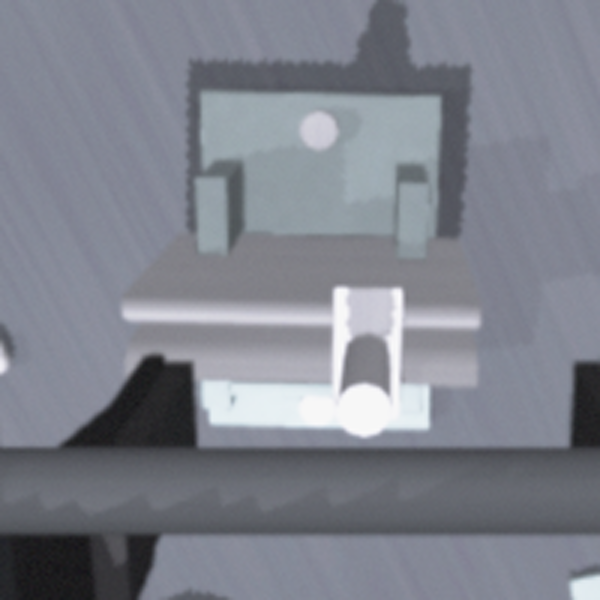

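Emit:
play_rows([
  [-0.8, -0.1, 0, 0, 0, 0, 60],
  [-1.47, -0.19, 0, 0, 0, 0, 60],
  [-1.47, -0.19, 1.2, 0, 0, 0, 60],
  [-1.47, -0.19, 2.6, 0, 0, 0, 60],
  [-1.47, -0.19, 3.8, 0, 0, 0, 60],
  [-1.47, -0.19, 4.7, 0, 0, 0, 60],
  [-1.47, -0.19, 4.7, 0, 0, 0, 60],
  [-1.47, -0.19, 4.7, 0, 0, 0, 40],
])

```text
time_s: 4.2
tcp_pos: [0.5521, 0.01, 0.1228]
ee_rot: [[-0.406, -0.914, 0.0], [-0.914, 0.406, -0.001], [0.0, -0.0, -1.0]]
wrist_force: [-0.4, -0.2, 0.6]
gripper_width: 0.655
```

Emit:
play_rows([
  [0, 0, 0, 0, 0, 0, 20],
  [0, 0, 0, 0, 0, 0, 10],
  [0, 0, 0, 0, 0, 0, 0],
  [0, 0, 0, 0, 0, 0, 0],
  [0, 0, 0, 0, 0, 0, 0],
])

```text
time_s: 4.7
tcp_pos: [0.5512, 0.0092, 0.1229]
ee_rot: [[-0.407, -0.913, 0.001], [-0.913, 0.407, 0.0], [-0.0, -0.0, -1.0]]
wrist_force: [0.2, -0.5, -0.6]
gripper_width: 0.227
```

Emit:
play_rows([
  [0, 0, 0, 0, 0, 0, 0],
  [0, 0, 0, 0, 0, 0, 0],
  [0, 0, 0, 0, 0, 0, 0],
  [0, 0, -0.3, 0, 0, 0, 0],
  [0, 0, -0.8, 0, 0, 0, 0],
  [0, 0, -1.5, 0, 0, 0, 0],
  [0, 0, -2.4, 0, 0, 0, 0],
  [0, 0, -2.4, 0, 0, 0, 0],
  [0, 0, -2.4, 0, 0, 0, 0],
])

```text
time_s: 5.6
tcp_pos: [0.5511, 0.0094, 0.1833]
ee_rot: [[-0.408, -0.913, 0.001], [-0.913, 0.408, 0.001], [-0.001, -0.001, -1.0]]
wrist_force: [-0.1, 0.3, -0.9]
gripper_width: 0.173
```

Run:
```python
from h import *
s,c=snap('wrist','w3');print(s['time_s'],s['tcp_pos'],s['gripper_width'],s['joints'])
import pickle;pickle.dump((s,c),open('w3.pkl','wb'))
print(row((.531,-.25,.18),156,s))
for cam in('scene','side'):
  snap(cam,cam+'1')
```

```text
5.6 [0.55114236 0.00942633 0.18326341] 0.17308260153867805 [ 1.78161771e+01  1.67118850e+01 -1.34356342e+01 -3.12598819e-02
 -5.97680418e+01 -4.18521429e+01]
[9.8, -3.49, 0.12, -0.01, 0.02, -0.01]
```

View pics/w3.png

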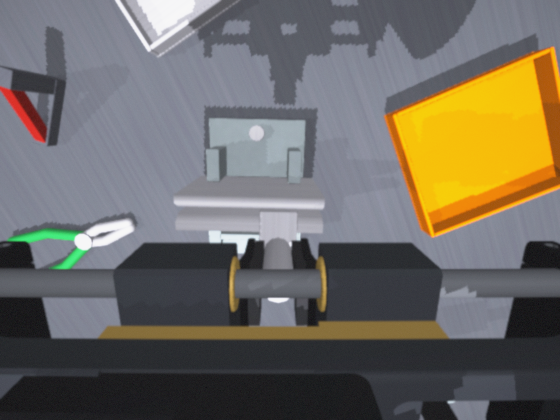

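View pics/side1.png

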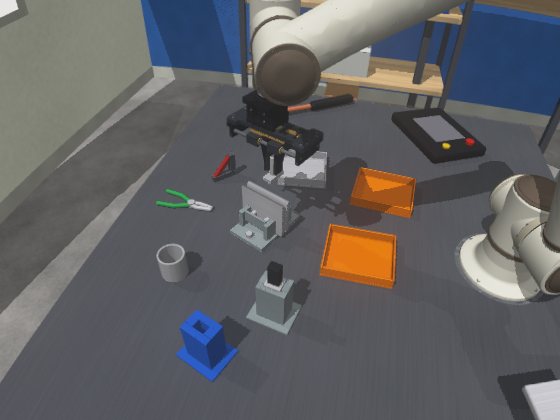

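Emit:
play_rows([
  [1, -0.35, 0, 0, 0, 0.8, 0],
  [2.2, -0.8, 0, 0, 0, 2.2, 0],
  [3.6, -1.3, 0, 0, 0, 3.8, 0],
  [5.0, -1.8, 0, 0, 0, 5.4, 0],
  [6.3, -2.3, 0, 0, 0, 7.0, 0],
  [7.5, -2.7, 0, 0, 0, 8.6, 0],
  [8.6, -3.1, 0.3, 0, 0, 10.2, 0],
  [9.4, -3.4, 0.8, 0, 0, 11.8, 0],
  [9.8, -3.5, 1.3, 0, 0, 13.4, 0],
  [9.8, -3.5, 1.8, 0, 0, 15, 0],
  [9.8, -3.5, 2.0, 0, 0, 16.6, 0],
  [9.8, -3.5, 2.0, 0, 0, 18, 0],
])

```text
time_s: 6.95
tcp_pos: [0.5298, -0.2501, 0.1302]
ee_rot: [[-0.911, 0.413, -0.005], [0.413, 0.911, 0.001], [0.005, -0.001, -1.0]]
wrist_force: [-0.5, -0.8, -1.4]
gripper_width: 0.176
```

Emit:
play_rows([
  [0, 0, 0, 0, 0, 0, 0],
  [0, 0, 0, 0, 1.2, 0, 0],
  [0, 0, 0, 0, 2.6, 0, 0],
  [0, 0, 0, 0, 4.0, 0, 0],
  [0, 0, 0, 0, 5.2, 0, 0],
  [0, 0, 0, 0, 6, 0, 0],
  [0, 0, 0, 0, 6, 0, 0],
  [0, 0, 0, 0, 6, 0, 0],
])

```text
time_s: 7.75
tcp_pos: [0.5312, -0.2501, 0.1316]
ee_rot: [[-0.791, 0.406, -0.457], [0.351, 0.914, 0.204], [0.5, 0.0, -0.866]]
wrist_force: [0.5, 0.2, -1.1]
gripper_width: 0.175
```

Run:
```python
from h import *
s,c=snap('scene','scene2');print(s['time_s'],s['tcp_pos'],s['ee_rot'],s['gripper_width'],s['joints'])
snap('side','side2')
print(s['ee_rot'].T@(np.array([.531,-.25,.044])-s['tcp_pos'])/.025)
a=cv2.imread('pics/scene2.png');b=cv2.imread('pics/side2.png')
z=lambda im,x0,y0,w,h,s: cv2.resize(im[y0:y0+h,x0:x0+w],None,fx=s,fy=s,interpolation=cv2.INTER_CUBIC)
cv2.imwrite('pics/c3.png',np.hstack([z(a,80,130,130,130,3),z(b,230,90,130,130,3)]))
```

```text
7.75 [ 0.53115156 -0.25012288  0.13161821] [[-7.91386198e-01  4.06150404e-01 -4.56891383e-01]
 [ 3.51486916e-01  9.13806126e-01  2.03507522e-01]
 [ 5.00164807e-01  4.61700540e-04 -8.65930108e-01]] 0.1753448599317686 [ -12.56384563   38.75474307   11.98855054   -5.70238611  -92.7352368
 -100.1637801 ]
[-1.74641664e+00  4.11116714e-04  3.03861988e+00]
```

View pics/c3.png

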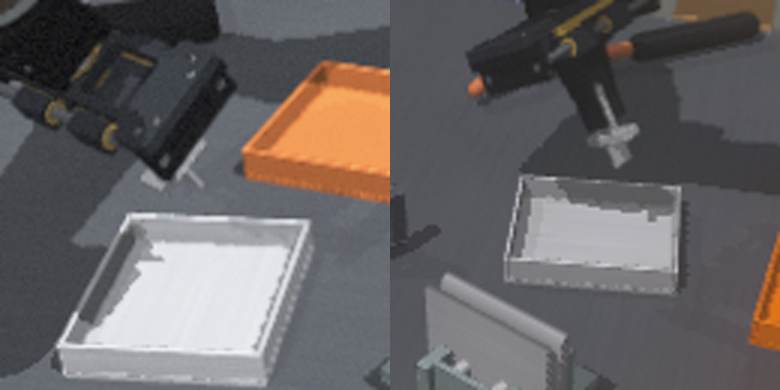

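Emit:
play_rows([
  [-0.4, 0, 0.7, 0, 0, 0, 0],
  [-0.9, 0, 1.55, 0, 0, 0, 0],
  [-1.3, 0, 2.25, 0, 0, 0, 0],
  [-1.6, 0, 2.8, 0, 0, 0, 0],
  [-1.74, 0, 3.03, 0, 0, 0, 0],
  [-1.74, 0, 3.03, 0, 0, 0, 0],
  [-1.74, 0, 3.03, 0, 0, 0, 0],
])

```text
time_s: 8.55
tcp_pos: [0.5316, -0.2503, 0.0462]
ee_rot: [[-0.792, 0.407, -0.455], [0.353, 0.913, 0.203], [0.498, -0.0, -0.867]]
wrist_force: [-0.6, -0.2, -0.2]
gripper_width: 0.178
```

Run:
```python
from h import *
snap('scene','scene3');snap('side','side3')
a=cv2.imread('pics/scene3.png');b=cv2.imread('pics/side3.png')
z=lambda im,x0,y0,w,h,s: cv2.resize(im[y0:y0+h,x0:x0+w],None,fx=s,fy=s,interpolation=cv2.INTER_CUBIC)
cv2.imwrite('pics/c4.png',np.hstack([z(a,80,130,130,130,3),z(b,230,90,130,130,3)]))
```

```text
(no output)
```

View pics/c4.png

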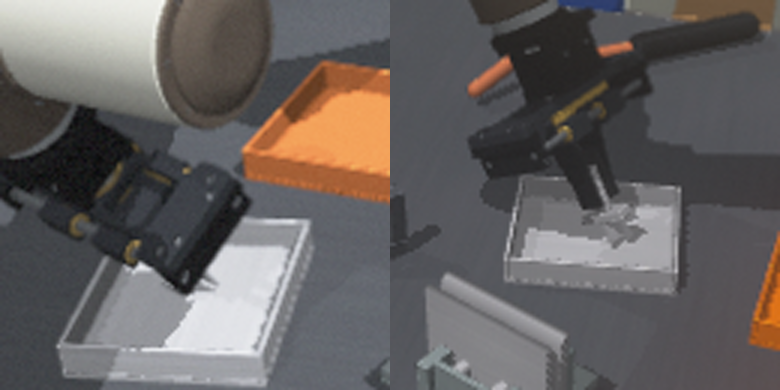

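Emit:
play_rows([
  [-0.06, 0, 0.1, 0, 0, 0, 0],
  [-0.06, 0, 0.1, 0, 0, 0, 0],
  [-0.06, 0, 0.1, 0, 0, 0, 20],
  [-0.06, 0, 0.1, 0, 0, 0, 30],
  [-0.06, 0, 0.1, 0, 0, 0, 40],
  [-0.06, 0, 0.1, 0, 0, 0, 40],
  [-0.06, 0, 0.1, 0, 0, 0, 40],
  [-0.06, 0, 0.1, 0, 0, 0, 40],
])

```text
time_s: 9.45
tcp_pos: [0.5311, -0.2501, 0.0423]
ee_rot: [[-0.791, 0.407, -0.457], [0.353, 0.913, 0.204], [0.5, -0.0, -0.866]]
wrist_force: [-0.1, -0.3, 0.4]
gripper_width: 0.453
```

Emit:
play_rows([
  [0, 0, -0.4, 0, 0, 0, 40],
  [0, 0, -1.2, 0, 0, 0, 40],
  [0, 0, -2.4, 0, 0, 0, 40],
  [0, 0, -3.8, 0, 0, 0, 40],
  [0, 0, -4.5, 0, 0, 0, 40],
  [0, 0, -4.5, 0, 0, 0, 40],
])

```text
time_s: 10.05
tcp_pos: [0.5847, -0.2741, 0.1426]
ee_rot: [[-0.794, 0.407, -0.451], [0.354, 0.913, 0.201], [0.494, 0.0, -0.87]]
wrist_force: [-0.3, 0.8, 0.7]
gripper_width: 0.465
```

Run:
```python
from h import *
s,_=snap('scene','scene4');snap('side','side4'); snap('wrist','w4')
print(s['time_s'],s['tcp_pos'],s['ee_rot'],s['joints'])
a=cv2.imread('pics/scene4.png');b=cv2.imread('pics/side4.png')
z=lambda im,x0,y0,w,h,s: cv2.resize(im[y0:y0+h,x0:x0+w],None,fx=s,fy=s,interpolation=cv2.INTER_CUBIC)
cv2.imwrite('pics/c5.png',np.hstack([z(a,80,130,130,130,3),z(b,230,90,130,130,3)]))
# gauge pre-grasp target
print(row((.4905,.2405,.24),78.6,s))
```

```text
10.05 [ 0.58466925 -0.27407429  0.14264591] [[-7.94287681e-01  4.07167624e-01 -4.50911971e-01]
 [ 3.53954815e-01  9.13353417e-01  2.01249906e-01]
 [ 4.93784436e-01  2.47857790e-04 -8.69584308e-01]] [ -13.39797088   43.7091589    23.46554492   -5.30160518  -98.88257724
 -100.0827493 ]
[12.2, 17.27, 2.45, 0.65, -5.89, -2.47]
```

View pics/c5.png

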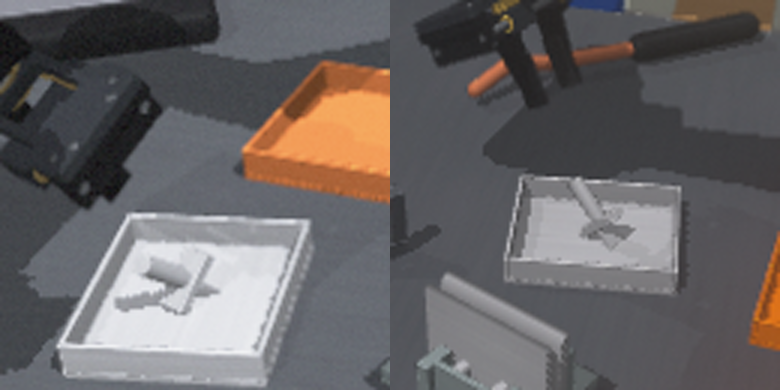

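View pics/w4.png

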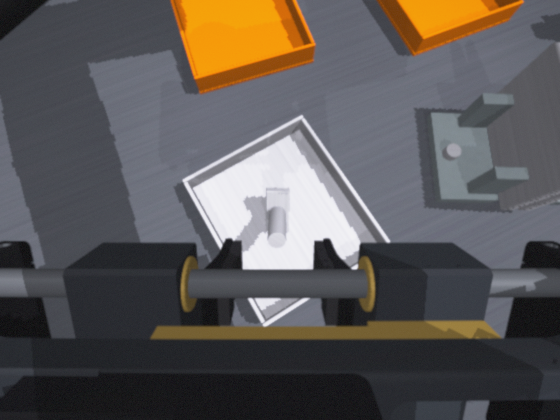

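Run:
```python
from h import *
s=r.sense();print(row((.573,0,.27),66,s),s['tcp_pos'])
```

```text
[6.75, 9.81, -2.15, 0.01, -6.03, -0.01] [ 0.58161732 -0.2724879   0.1387146 ]
```

Emit:
play_rows([
  [0.5, 0.6, -0.8, 0, -1, 0, 40],
  [1.4, 1.6, -1.4, 0, -2.2, 0, 40],
  [2.4, 3.0, -2.0, 0, -3.5, 0, 40],
  [3.6, 4.8, -2.1, 0, -4.8, 0, 40],
  [4.8, 6.5, -2.1, 0, -6, 0, 50],
  [5.9, 8.2, -2.1, 0, -6, 0, 50],
  [6.7, 9.6, -2.1, 0, -6, 0, 50],
  [6.75, 9.8, -2.1, 0, -6, 0, 50],
  [6.75, 9.8, -2.1, 0, -6, 0, 50],
  [6.75, 9.8, -2.1, 0, -6, 0, 50],
])

```text
time_s: 11.2
tcp_pos: [0.572, -0.001, 0.2682]
ee_rot: [[-0.913, 0.408, -0.003], [0.408, 0.913, -0.001], [0.002, -0.002, -1.0]]
wrist_force: [0.5, -0.2, 0.0]
gripper_width: 0.573
```

Run:
```python
from h import *
import pickle
s,c=snap('wrist','w5');pickle.dump((s,c),open('w5.pkl','wb'))
print(s['time_s'],s['tcp_pos'],s['ee_rot'])
cm=wcam(s,c)
for X in [(.551,.009,.105),(.628,-.025,.105),(.517,.025,.105)]: print(proj(cm,X))
im=c['pixels'][:,:,::-1]
cv2.imwrite('pics/w5c.png',cv2.resize(im[90:250,200:360],None,fx=4,fy=4,interpolation=cv2.INTER_CUBIC)[:600])
```

```text
11.2 [ 0.57199417 -0.00095746  0.26819639] [[-9.13156056e-01  4.07600588e-01 -2.78886070e-03]
 [ 4.07603632e-01  9.13158758e-01 -6.01715713e-04]
 [ 2.30141289e-03 -1.68621010e-03 -9.99995930e-01]]
[278.43403701 172.20864802]
[278.60356066 246.94939642]
[279.2357835  135.53980094]
```

View pics/w5.png

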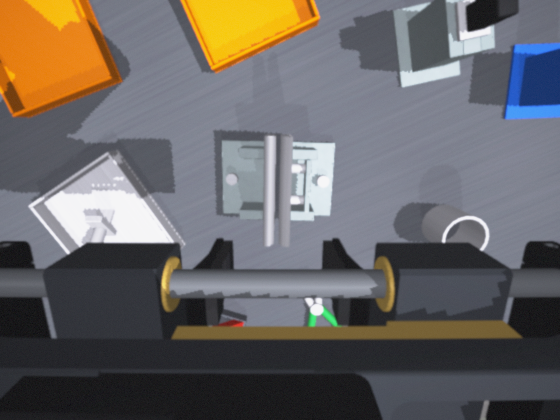

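View pics/w5c.png

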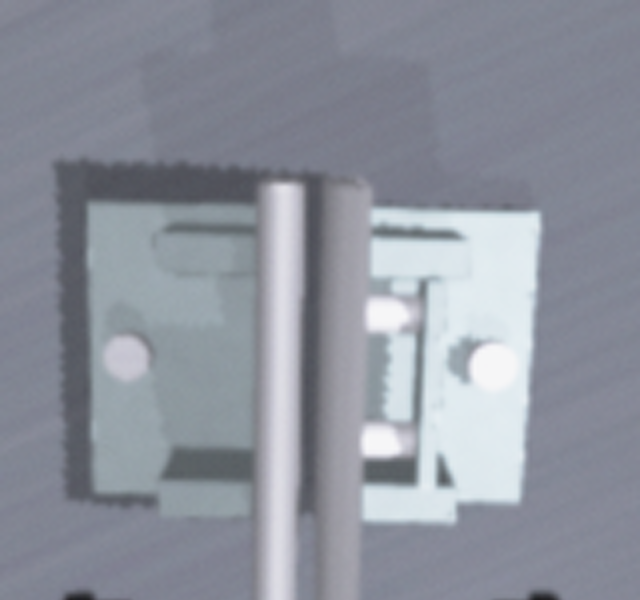

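Run:
```python
from h import *
import pickle
s,c=pickle.load(open('w5.pkl','rb'));cm=wcam(s,c)
g=cv2.cvtColor(c['pixels'],cv2.COLOR_RGB2GRAY).astype(float)
L=[];Rr=[];G=[]
for v in range(140,232,4):
    p=g[v-1:v+2,255:300].mean(0)
    if v%12==8: print(v,p.astype(int).tolist())
```

```text
140 [107, 105, 106, 105, 105, 103, 102, 101, 106, 118, 138, 157, 175, 193, 209, 219, 220, 214, 203, 188, 162, 112, 86, 83, 86, 98, 116, 128, 135, 143, 149, 155, 158, 159, 161, 164, 164, 160, 141, 131, 127, 124, 122, 127, 126]
152 [157, 157, 155, 152, 147, 146, 145, 143, 135, 129, 141, 160, 178, 196, 213, 221, 219, 212, 200, 186, 159, 110, 85, 84, 90, 103, 120, 130, 140, 146, 153, 158, 159, 161, 164, 166, 169, 187, 219, 225, 225, 225, 225, 225, 224]
164 [155, 151, 150, 151, 150, 150, 149, 147, 140, 133, 144, 162, 180, 199, 215, 221, 218, 208, 196, 176, 143, 102, 83, 84, 95, 113, 126, 135, 143, 151, 157, 158, 160, 162, 166, 169, 179, 196, 202, 203, 201, 199, 201, 205, 201]
176 [150, 150, 150, 151, 151, 152, 151, 149, 140, 134, 147, 166, 183, 201, 216, 221, 216, 206, 192, 167, 121, 90, 84, 87, 99, 118, 130, 139, 148, 154, 158, 161, 161, 165, 167, 168, 164, 155, 152, 151, 153, 168, 202, 220, 223]
188 [151, 151, 151, 151, 151, 150, 149, 145, 134, 136, 150, 167, 185, 204, 218, 221, 215, 203, 188, 161, 112, 86, 85, 90, 103, 122, 133, 141, 149, 155, 160, 160, 164, 167, 168, 166, 157, 149, 148, 150, 161, 188, 212, 223, 224]
200 [142, 143, 143, 145, 145, 146, 146, 141, 133, 137, 155, 170, 191, 208, 218, 218, 212, 200, 185, 159, 110, 86, 86, 93, 110, 125, 134, 145, 152, 157, 160, 161, 165, 167, 175, 216, 243, 246, 246, 246, 246, 246, 245, 243, 228]
212 [153, 153, 152, 152, 152, 147, 142, 135, 125, 138, 157, 174, 194, 212, 219, 218, 210, 197, 177, 142, 105, 92, 91, 99, 114, 127, 137, 146, 153, 156, 159, 161, 165, 165, 166, 179, 206, 209, 208, 208, 208, 207, 205, 202, 199]
224 [136, 136, 135, 136, 134, 134, 134, 130, 129, 142, 159, 178, 198, 215, 220, 218, 207, 194, 173, 147, 136, 135, 133, 128, 124, 129, 138, 148, 154, 157, 159, 162, 163, 163, 157, 144, 137, 137, 136, 139, 137, 138, 138, 137, 136]
```

Run:
```python
from h import *
import pickle
s,c=pickle.load(open('w5.pkl','rb'));cm=wcam(s,c)
a=onz(cm,278.5,140,.105);b=onz(cm,276.6,224,.105);print(a,b,np.degrees(np.arctan2(*(b-a)[[1,0]])))
for u,v in[(278.5,136),(276.3,246)]: print(onz(cm,u,v,.105))
for v,l,rr in[(140,264.5,292.7),(224,263.7,289.4)]: print(np.linalg.norm(onz(cm,l,v,.105)-onz(cm,rr,v,.105)))
print(row((.49,.2405,.27),78.6,s))
# second check with w2 view (jaw at 156)
s,c=pickle.load(open('w2.pkl','rb'));cm=wcam(s,c)
```

```text
[0.52076405 0.02250716 0.105     ] [ 0.60239795 -0.01603855  0.105     ] -25.27563833160632
[0.51711344 0.02412885 0.105     ]
[ 0.62590844 -0.02689511  0.105     ]
0.028851413262146432
0.028228503058632216
[6.93, 7.48, -0.07, -0.02, -0.03, -2.53]
```

Emit:
play_rows([
  [0.8, 0.8, 0, 0, 0, -0.5, 60],
  [1.9, 2.0, 0, 0, 0, -1.2, 60],
  [3.1, 3.3, 0, 0, 0, -1.9, 60],
  [4.3, 4.6, 0, 0, 0, -2.53, 60],
  [5.4, 5.8, 0, 0, 0, -2.53, 60],
  [6.4, 6.9, 0, 0, 0, -2.53, 60],
  [6.93, 7.48, 0, 0, 0, -2.53, 60],
  [6.93, 7.48, 0, 0, 0, -2.53, 60],
  [6.93, 7.48, 0, 0, 0, -2.53, 60],
  [6.93, 7.48, 0, 0, 0, -2.53, 60],
])

```text
time_s: 12.25
tcp_pos: [0.4912, 0.2395, 0.2691]
ee_rot: [[-0.98, 0.2, -0.001], [0.2, 0.98, -0.001], [0.001, -0.001, -1.0]]
wrist_force: [0.3, 0.6, 0.2]
gripper_width: 0.688
```

Run:
```python
from h import *
import pickle
s,c=snap('wrist','w6');pickle.dump((s,c),open('w6.pkl','wb'))
print(s['time_s'],s['tcp_pos'],s['ee_rot'])
cm=wcam(s,c)
for X in [(.4905,.2405,.147),(.4905,.2405,.095)]: print(proj(cm,X))
im=c['pixels'][:,:,::-1]
cv2.imwrite('pics/w6c.png',cv2.resize(im[100:250,200:350],None,fx=4,fy=4,interpolation=cv2.INTER_CUBIC))
```

```text
12.25 [0.49115327 0.23946326 0.2690977 ] [[-9.79887165e-01  1.99550891e-01 -7.65639027e-04]
 [ 1.99551499e-01  9.79886996e-01 -8.21502397e-04]
 [ 5.86308190e-04 -9.57764070e-04 -9.99999369e-01]]
[278.71375289 202.24603203]
[278.55258528 190.72987264]
```

View pics/w6c.png

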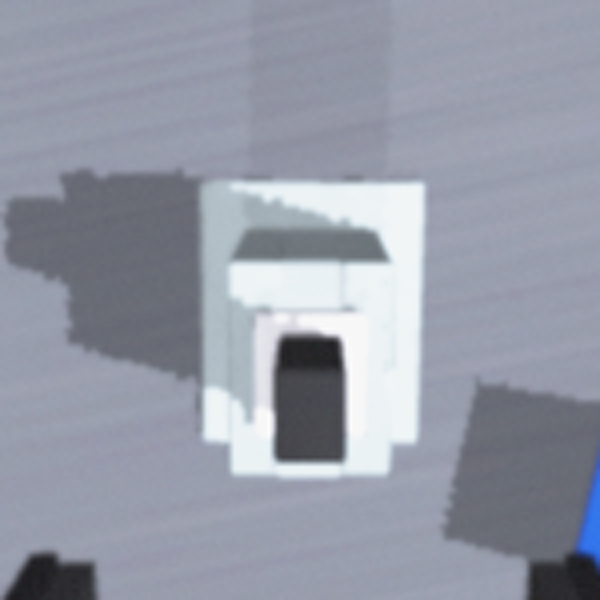

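Run:
```python
from h import *
import pickle
s,c=pickle.load(open('w6.pkl','rb'));cm=wcam(s,c)
for z in (.147,.153): print(onz(cm,277.5,203.7,z))
p=onz(cm,277.5,203.7,.15)
p[2]=.126-.0187
s=r.sense();print(s['tcp_pos'],row(p,78.6,s))
```

```text
[0.49165828 0.23909916 0.147     ]
[0.49014892 0.23940711 0.153     ]
[0.49119644 0.23950592 0.26924115] [0.01, -0.01, 6.48, -0.01, -0.0, -0.02]
```

Emit:
play_rows([
  [0, 0, 0.8, 0, 0, 0, 60],
  [0, 0, 2.2, 0, 0, 0, 60],
  [0, 0, 3.8, 0, 0, 0, 60],
  [0, 0, 5.2, 0, 0, 0, 60],
  [0, 0, 6.1, 0, 0, 0, 60],
  [0, 0, 6.45, 0, 0, 0, 60],
  [0, 0, 6.45, 0, 0, 0, 50],
  [0, 0, 6.45, 0, 0, 0, 40],
  [0, 0, 6.45, 0, 0, 0, 30],
])

```text
time_s: 13.2
tcp_pos: [0.4917, 0.2415, 0.11]
ee_rot: [[-0.98, 0.197, 0.003], [0.197, 0.98, 0.002], [-0.002, 0.003, -1.0]]
wrist_force: [-0.1, 0.4, 0.1]
gripper_width: 0.505
```

Emit:
play_rows([
  [0, 0, 0, 0, 0, 0, 20],
  [0, 0, 0, 0, 0, 0, 10],
  [0, 0, 0, 0, 0, 0, 0],
  [0, 0, 0, 0, 0, 0, 0],
  [0, 0, 0, 0, 0, 0, 0],
  [0, 0, 0, 0, 0, 0, 0],
])

```text
time_s: 13.8
tcp_pos: [0.4907, 0.2408, 0.1087]
ee_rot: [[-0.98, 0.197, 0.0], [0.197, 0.98, -0.0], [-0.0, -0.0, -1.0]]
wrist_force: [-2.3, -2.0, 4.0]
gripper_width: 0.202
```

Emit:
play_rows([
  [0, 0, 0, 0, 0, 0, 0],
  [0, 0, 0, 0, 0, 0, 0],
])

```text
time_s: 14.0
tcp_pos: [0.4907, 0.2408, 0.1087]
ee_rot: [[-0.98, 0.197, 0.0], [0.197, 0.98, -0.0], [-0.0, -0.0, -1.0]]
wrist_force: [-2.0, -1.1, 6.3]
gripper_width: 0.203
```

Run:
```python
from h import *
s=r.sense();print(s['tcp_pos'],s['wrist_force'],s['gripper_width'],s['time_s'])
```

```text
[0.49066195 0.24083703 0.10872176] [-2.0077288  -1.14007614  6.31468168] 0.20289669316120862 14.0
```

Emit:
play_rows([
  [0, 0, -0.3, 0, 0, 0, 0],
  [0, 0, -0.8, 0, 0, 0, 0],
  [0, 0, -1.5, 0, 0, 0, 0],
  [0, 0, -2.4, 0, 0, 0, 0],
  [0, 0, -3.4, 0, 0, 0, 0],
  [0, 0, -4.3, 0, 0, 0, 0],
  [0, 0, -4.8, 0, 0, 0, 0],
  [0, 0, -4.8, 0, 0, 0, 0],
  [0, 0, -4.8, 0, 0, 0, 0],
])

```text
time_s: 14.9
tcp_pos: [0.4901, 0.2408, 0.2275]
ee_rot: [[-0.98, 0.198, -0.001], [0.198, 0.98, -0.0], [0.001, -0.0, -1.0]]
wrist_force: [0.1, 0.3, -1.5]
gripper_width: 0.206
```

Run:
```python
from h import *
import pickle
s,c=snap('wrist','w7');pickle.dump((s,c),open('w7.pkl','wb'));snap('side','side7')
print(s['tcp_pos'],s['wrist_force'],s['gripper_width'],s['time_s'])
print(row((.571,-.001,.235),65,s))
```

```text
[0.49014314 0.24081819 0.22753487] [ 0.07585369  0.33089541 -1.50746059] 0.20614619239280688 14.9
[-5.08, -8.84, -0.3, -0.01, -0.01, 2.72]
```

View pics/w7.png

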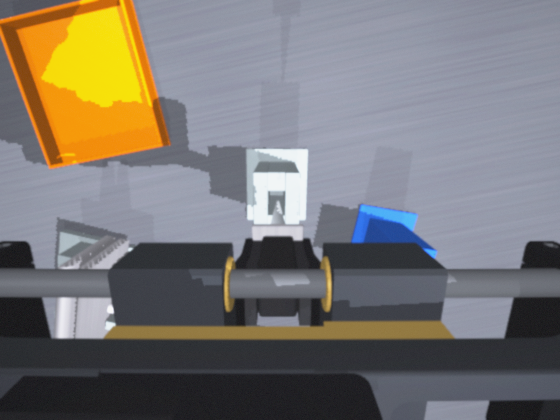

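View pics/side7.png

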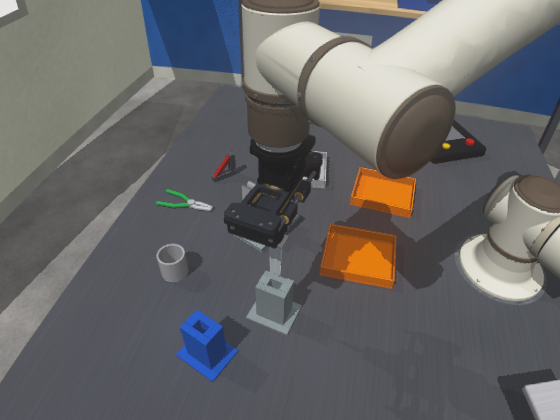

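Emit:
play_rows([
  [-0.4, -0.6, -0.4, 0, 0, 0.2, 0],
  [-1.1, -1.9, -0.5, 0, 0, 0.6, 0],
  [-1.9, -3.3, -0.5, 0, 0, 1.1, 0],
  [-2.8, -4.8, -0.5, 0, 0, 1.6, 0],
  [-3.6, -6.3, -0.5, 0, 0, 2.1, 0],
  [-4.4, -7.6, -0.5, 0, 0, 2.5, 0],
  [-4.9, -8.5, -0.5, 0, 0, 2.72, 0],
  [-5.08, -8.84, -0.5, 0, 0, 2.72, 0],
  [-5.08, -8.84, -0.5, 0, 0, 2.72, 0],
  [-5.08, -8.84, -0.5, 0, 0, 2.72, 0],
  [-5.08, -8.84, -0.5, 0, 0, 2.72, 0],
])

```text
time_s: 16.1
tcp_pos: [0.5713, 0.0003, 0.2406]
ee_rot: [[-0.907, 0.421, -0.0], [0.421, 0.907, 0.0], [0.0, -0.0, -1.0]]
wrist_force: [-0.9, 0.2, -1.6]
gripper_width: 0.203
```

Run:
```python
from h import *
import pickle
s,c=snap('wrist','w8');pickle.dump((s,c),open('w8.pkl','wb'))
print(s['tcp_pos'],s['ee_rot'],s['wrist_force'],s['gripper_width'],s['time_s'])
print(row((.571,-.001,.19),65,s))
im=c['pixels'][:,:,::-1]
cv2.imwrite('pics/w8c.png',cv2.resize(im[110:270,200:360],None,fx=4,fy=4,interpolation=cv2.INTER_CUBIC)[:600])
a,_=snap('scene','scene8');b,_=snap('side','side8')
a=cv2.imread('pics/scene8.png');b=cv2.imread('pics/side8.png')
z=lambda im,x0,y0,w,h,s: cv2.resize(im[y0:y0+h,x0:x0+w],None,fx=s,fy=s,interpolation=cv2.INTER_CUBIC)
cv2.imwrite('pics/c8.png',np.hstack([z(a,190,160,110,130,3.5),z(b,215,130,110,130,3.5)]))
```

```text
[5.71274964e-01 3.27314544e-04 2.40580628e-01] [[-9.07083651e-01  4.20950164e-01 -4.57406520e-04]
 [ 4.20950169e-01  9.07083760e-01  8.87936006e-05]
 [ 4.52283707e-04 -1.12002129e-04 -9.99999891e-01]] [-0.87808148  0.16438212 -1.60558215] 0.20333700839670157 16.1
[-0.01, -0.05, 2.02, -0.0, -0.01, 0.02]
```

View pics/w8c.png

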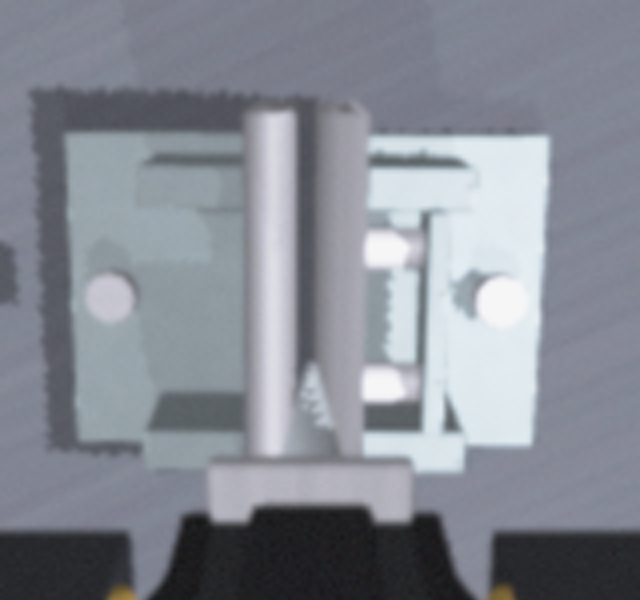

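View pics/c8.png

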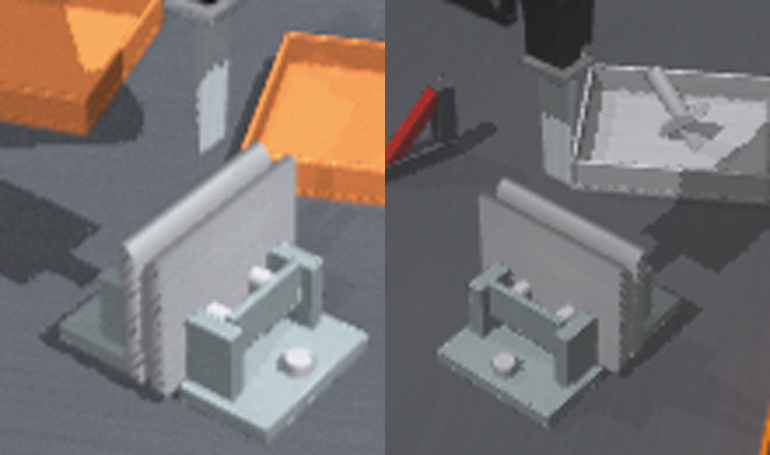

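Run:
```python
from h import *
import pickle
s,c=pickle.load(open('w8.pkl','rb'));cm=wcam(s,c)
g=cv2.cvtColor(c['pixels'],cv2.COLOR_RGB2GRAY).astype(float)
for v in (142,154,166,178,190): print(v,g[v-1:v+2,258:296].mean(0).astype(int).tolist())
a=onz(cm,277.1,140,.105);b=onz(cm,276.3,220,.105);print(a,b,np.degrees(np.arctan2(*(b-a)[[1,0]])))
tip=s['tcp_pos']+s['ee_rot']@[0,0,.0987];print('tip',tip,proj(cm,tip))
for q in(0.01,-.01): print(proj(cm,tip+s['ee_rot']@[q,0,0]))
y=s['ee_rot'][:,1]
print('tip offset to line along y', (tip-a)@y,(tip-b)@y)
```

```text
142 [101, 102, 109, 124, 140, 155, 169, 184, 199, 213, 216, 212, 206, 196, 184, 159, 111, 85, 83, 84, 92, 108, 122, 133, 139, 146, 153, 156, 157, 159, 161, 164, 166, 161, 146, 134, 128, 122]
154 [145, 142, 135, 129, 140, 157, 170, 184, 200, 211, 216, 211, 203, 196, 184, 159, 111, 86, 83, 85, 95, 114, 125, 135, 141, 148, 155, 157, 158, 161, 162, 166, 168, 173, 194, 219, 224, 224]
166 [150, 149, 143, 132, 141, 158, 174, 191, 205, 215, 216, 210, 201, 192, 182, 158, 112, 85, 84, 85, 96, 116, 128, 138, 144, 151, 156, 158, 159, 162, 165, 168, 169, 169, 168, 166, 165, 164]
178 [153, 153, 146, 133, 141, 158, 173, 190, 207, 218, 222, 217, 207, 196, 182, 157, 110, 87, 85, 86, 97, 118, 130, 139, 147, 152, 157, 159, 160, 163, 165, 169, 168, 165, 163, 161, 161, 160]
190 [150, 149, 143, 131, 140, 156, 173, 190, 206, 218, 221, 216, 206, 195, 180, 156, 109, 86, 85, 88, 99, 120, 131, 141, 148, 155, 160, 160, 162, 165, 168, 169, 166, 158, 149, 147, 149, 152]
[0.51892122 0.02394213 0.105     ] [ 0.58973074 -0.00974721  0.105     ] -25.443899500203862
tip [5.71229818e-01 3.36078472e-04 1.41880639e-01] [277.73447351 209.60529116]
[277.74804791 198.4176536 ]
[277.72114711 220.57634372]
tip offset to line along y 0.0006025118675478455 0.0013542881207639116
```

Emit:
play_rows([
  [0, -0.04, 0.2, 0, 0, 0.1, 0],
  [0, -0.04, 0.6, 0, 0, 0.1, 0],
  [0, -0.04, 1.0, 0, 0, 0.1, 0],
  [0, -0.04, 1.3, 0, 0, 0.1, 0],
  [0, -0.04, 1.6, 0, 0, 0.1, 0],
  [0, -0.04, 1.9, 0, 0, 0.1, 0],
  [0, -0.04, 1.9, 0, 0, 0.1, 0],
  [0, -0.04, 1.9, 0, 0, 0.1, 0],
])

```text
time_s: 17.05
tcp_pos: [0.5713, -0.0017, 0.1933]
ee_rot: [[-0.903, 0.43, 0.0], [0.43, 0.903, -0.0], [-0.0, -0.0, -1.0]]
wrist_force: [0.4, -0.3, -0.6]
gripper_width: 0.202
```

Run:
```python
from h import *
s=r.sense();print(s['tcp_pos'],s['wrist_force'],s['moment'],s['gripper_width'],s['time_s'])
a,_=snap('scene','scene9');b,_=snap('side','side9')
a=cv2.imread('pics/scene9.png');b=cv2.imread('pics/side9.png')
z=lambda im,x0,y0,w,h,s: cv2.resize(im[y0:y0+h,x0:x0+w],None,fx=s,fy=s,interpolation=cv2.INTER_CUBIC)
cv2.imwrite('pics/c9.png',np.hstack([z(a,190,160,110,130,3.5),z(b,215,130,110,130,3.5)]))
```

```text
[ 0.5712836  -0.00173868  0.19326528] [ 0.37284698 -0.32872428 -0.58716956] [-0.0560544  -0.01179708  0.03260181] 0.2024272624704045 17.05
```

View pics/c9.png

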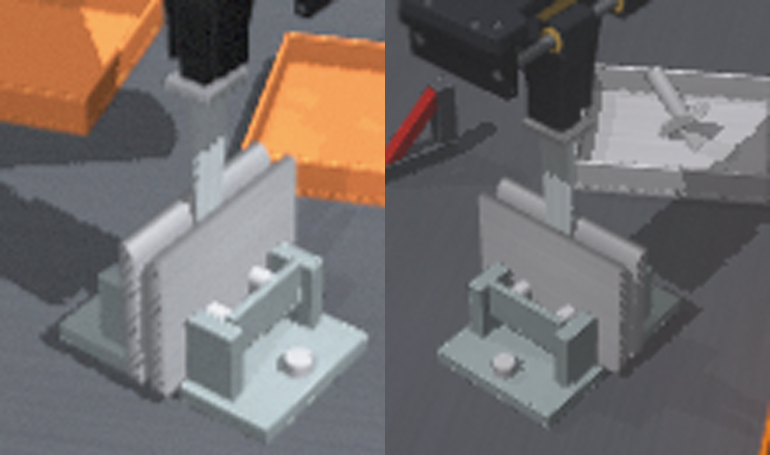

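Emit:
play_rows([
  [0, 0.02, 0.15, 0, 0, 0, 0],
  [0, 0.02, 0.35, 0, 0, 0, 0],
  [0, 0.02, 0.55, 0, 0, 0, 0],
  [0, 0.02, 0.7, 0, 0, 0, 0],
  [0, 0.02, 0.8, 0, 0, 0, 0],
  [0, 0.02, 0.85, 0, 0, 0, 0],
  [0, 0.02, 0.85, 0, 0, 0, 0],
  [0, 0.02, 0.85, 0, 0, 0, 0],
])

```text
time_s: 17.95
tcp_pos: [0.5715, -0.0012, 0.1722]
ee_rot: [[-0.903, 0.43, 0.0], [0.43, 0.903, 0.0], [-0.0, 0.0, -1.0]]
wrist_force: [0.1, 0.2, -0.6]
gripper_width: 0.204
```

Run:
```python
from h import *
s=r.sense();print(s['tcp_pos'],s['wrist_force'],s['moment'],s['gripper_width'],s['time_s'])
```

```text
[ 0.57148724 -0.00122725  0.17219071] [ 0.11220314  0.18609672 -0.59078864] [-0.07579541  0.02002559  0.00353488] 0.2044694201101708 17.95
```

Emit:
play_rows([
  [0, 0, 0.04, 0, 0, 0, 0],
  [0, 0, 0.08, 0, 0, 0, 0],
  [0, 0, 0.12, 0, 0, 0, 0],
  [0, 0, 0.16, 0, 0, 0, 0],
  [0, 0, 0.16, 0, 0, 0, 0],
])

```text
time_s: 18.45
tcp_pos: [0.5712, -0.0012, 0.1679]
ee_rot: [[-0.903, 0.43, -0.0], [0.43, 0.903, -0.0], [0.0, -0.0, -1.0]]
wrist_force: [0.0, -1.6, -1.7]
gripper_width: 0.204
```

Emit:
play_rows([
  [0, 0, 0.04, 0, 0, 0, 0],
  [0, 0, 0.08, 0, 0, 0, 0],
  [0, 0, 0.08, 0, 0, 0, 0],
])

```text
time_s: 18.75
tcp_pos: [0.5712, -0.0012, 0.1658]
ee_rot: [[-0.903, 0.43, -0.0], [0.43, 0.903, -0.0], [0.0, -0.0, -1.0]]
wrist_force: [-0.1, 0.2, -1.3]
gripper_width: 0.207
```

Emit:
play_rows([
  [0, 0, 0.04, 0, 0, 0, 0],
  [0, 0, 0.08, 0, 0, 0, 0],
  [0, 0, 0.08, 0, 0, 0, 0],
])

```text
time_s: 19.05
tcp_pos: [0.5714, -0.0012, 0.1641]
ee_rot: [[-0.903, 0.43, 0.0], [0.43, 0.903, -0.0], [-0.0, 0.0, -1.0]]
wrist_force: [0.9, -0.1, -1.2]
gripper_width: 0.208
```

Emit:
play_rows([
  [0, 0, 0.04, 0, 0, 0, 0],
  [0, 0, 0.08, 0, 0, 0, 0],
  [0, 0, 0.08, 0, 0, 0, 0],
])

```text
time_s: 19.35
tcp_pos: [0.5717, -0.0012, 0.1626]
ee_rot: [[-0.903, 0.43, 0.001], [0.43, 0.903, 0.0], [-0.001, 0.0, -1.0]]
wrist_force: [-0.7, 0.2, 2.9]
gripper_width: 0.205
```

Emit:
play_rows([
  [0, 0, 0.04, 0, 0, 0, 0],
  [0, 0, 0.08, 0, 0, 0, 0],
  [0, 0, 0.08, 0, 0, 0, 0],
])

```text
time_s: 19.65
tcp_pos: [0.572, -0.0012, 0.161]
ee_rot: [[-0.903, 0.43, 0.002], [0.43, 0.903, -0.0], [-0.002, 0.001, -1.0]]
wrist_force: [-0.6, 0.6, 5.8]
gripper_width: 0.207
```

Emit:
play_rows([
  [0, 0, 0.02, 0, 0, 0, 0],
  [0, 0, 0.04, 0, 0, 0, 0],
  [0, 0, 0.04, 0, 0, 0, 0],
  [0, 0, 0.04, 0, 0, 0, 0],
])

```text
time_s: 20.05
tcp_pos: [0.5722, -0.0012, 0.1605]
ee_rot: [[-0.903, 0.43, 0.002], [0.43, 0.903, -0.0], [-0.002, 0.001, -1.0]]
wrist_force: [-1.5, 0.3, 7.0]
gripper_width: 0.206
```

Emit:
play_rows([
  [0, 0, 0, 0, 0, 0, 0],
  [0, 0, 0, 0, 0, 0, 0],
  [0, 0, 0, 0, 0, 0, 0],
])

```text
time_s: 20.35
tcp_pos: [0.5721, -0.0011, 0.1605]
ee_rot: [[-0.903, 0.43, 0.002], [0.43, 0.903, -0.0], [-0.002, 0.001, -1.0]]
wrist_force: [-1.2, -0.1, 6.7]
gripper_width: 0.206
```

Emit:
play_rows([
  [0, 0, 0, 0, 0, 0, 0],
])

```text
time_s: 20.45
tcp_pos: [0.5721, -0.0012, 0.1605]
ee_rot: [[-0.903, 0.43, 0.002], [0.43, 0.903, -0.0], [-0.002, 0.001, -1.0]]
wrist_force: [-1.2, 0.5, 7.5]
gripper_width: 0.198
```

Emit:
play_rows([
  [0, 0, 0, 0, 0, 0, 0],
])

```text
time_s: 20.55
tcp_pos: [0.5721, -0.0011, 0.1605]
ee_rot: [[-0.903, 0.43, 0.002], [0.43, 0.903, -0.0], [-0.002, 0.001, -1.0]]
wrist_force: [-1.0, 0.6, 6.5]
gripper_width: 0.202
```

Emit:
play_rows([
  [0, 0, 0.02, 0, 0, 0, 0],
  [0, 0, 0.04, 0, 0, 0, 0],
  [0, 0, 0.04, 0, 0, 0, 0],
  [0, 0, 0.04, 0, 0, 0, 0],
  [0, 0, 0.04, 0, 0, 0, 0],
])

```text
time_s: 21.05
tcp_pos: [0.5723, -0.0011, 0.1599]
ee_rot: [[-0.903, 0.43, 0.003], [0.43, 0.903, -0.0], [-0.003, 0.001, -1.0]]
wrist_force: [-1.7, 0.9, 8.8]
gripper_width: 0.206
```

Run:
```python
from h import *
for i in range(3):
    s,_=snap(['scene','side','wrist'][i],'fin%d'%i);print(s['tcp_pos'],s['wrist_force'],s['gripper_width'],s['time_s'])
a=cv2.imread('pics/fin0.png');b=cv2.imread('pics/fin1.png')
cv2.imwrite('pics/fin.png',cv2.resize(np.hstack([a[100:,60:420],b[60:380,130:]]) if 0 else np.hstack([a[100:400,80:400],b[90:390,130:450]]),None,fx=1.25,fy=1.25))
```

```text
[ 0.57228291 -0.00113198  0.15993461] [-1.7157871   0.91371774  8.82961775] 0.20551283237891593 21.05
[ 0.57228868 -0.00114588  0.15991703] [-1.47684004  0.14671687  8.81876059] 0.2033411013405081 21.1
[ 0.57228579 -0.00113043  0.159915  ] [-1.86774118  0.06981421  7.78813034] 0.20028080852512387 21.15
```

View pics/fin.png

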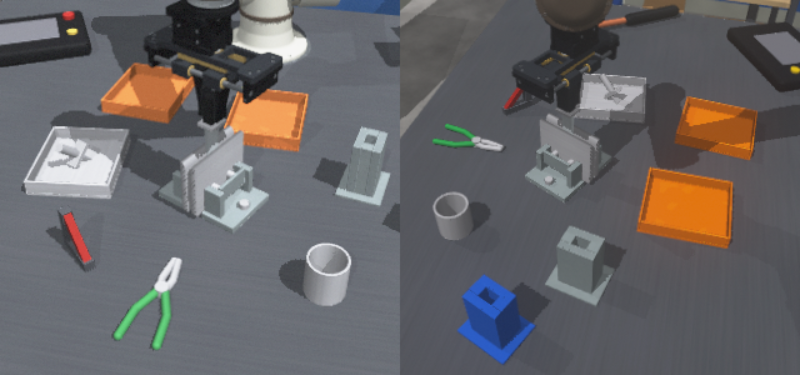

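View pics/fin2.png

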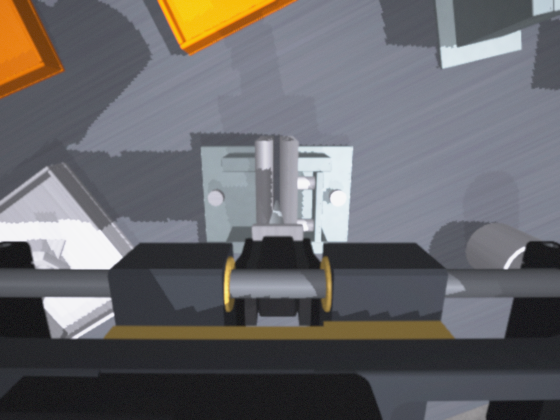

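The images show the blade in the gap, the spacer in the steel tray, and the pliers, pipe and magnet unmoved. The push is about 10 N, which means a press of about 8 N.

Run:
```python
from h import *
print(r.finish_job()); s=r.sense();print(s['wrist_force'],s['time_s'])
```

```text
the job is handed in; nothing more can be done
None
the job is handed in; nothing more can be done
```

The job is done and handed in at about 21 s of the 61 s allowed. I gave no command after the final checks, so the arm should still be gripping the gauge at that depth.

- **Spacer:** I lifted it out by its post and set it down tilted in the steel tray. It now rests leaning inside the walls, as the last pictures confirm.
- **Gauge:** I took it from the grey holder by its handle, turned it to line up with the plates (about -25°), and lowered it into the gap in small steps.
- **Fit:** The blade first touched both plates with the TCP at about z = 0.164 m, which suggests a gap of about 5.8 mm. I stopped about 4.3 mm deeper, at z = 0.160 m.
- **Press:** The last readings give a push of about 9 to 10 N once the gauge's weight is counted. That means about 8 N on each plate, and the depth past first contact gives about 8.6 N. Both are inside the 5 to 12 N range.
- **Other objects:** In the last pictures the pipe piece, pliers and corner magnet are where they started.

**Small disagreements:**
- The holder's top measured about 42 mm across, where 31 mm was stated; both cameras agreed on its position.
- The gripper tilted about 0.2° under the push.
- The force readings vary by about 1 N.

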